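# Show, load and index a test casting on the holed stage

## Robot

A 6-joint arm with a two-finger parallel gripper is mounted at the origin on the work surface. World frame = base frame: x ahead of the robot, y to its left, z up, the work surface at z = 0. Lengths are in m, angles in rad, forces in N, time in s.
With the tool pointing down it reaches from about 0.275 to 0.875 m from the base axis. Payload 12.5 kg.
Tool frame: the origin (TCP) lies midway between the tips of the shut fingers; the grasp point (between the pads) lies 19 mm behind it (robot.pinch_z is the distance from the TCP to the grasp point, in m); z points along the fingers, y is the line along which they close (so a half turn about z gives the same grasp; the last joint's range is limited). The gripper opens to 85 mm and grips with 20 to 120 N. Pads are 22 mm wide; open, the fingers measure 114 mm over their backs; the gripper's body (76 mm by 85 mm) begins 54 mm behind the grasp point. The pads swing forward as they close: fully open they stand 13 mm farther back than shut.
Start: joints at [-1.324, 0.351, 1.652, -0, 1.139, -0.085], TCP at [0.179, -0.52, 0.231] pointing down, gripper open.
Joint ranges: [-2.75, 2.75], [-0.79, 2.1], [0.01, 2.65], [-1.57, 4.71], [0.07, 3.14], [-2.87, 2.87]. Speed limits (rad/s): [2.22, 2.22, 2.79, 3.14, 3.14, 3.14].

## Interface

Orientations are given as a unit quaternion [w, x, y, z].
In Python, from plant import robot gives the robot as it stands.
- The arm moves only by the shell command python3 -m pendant 'ROWS'. ROWS is JSON, a list of rows, each an object of numbers: "gripper": the finger opening in cm, from 0 to 8.54; "x", "y", "z": the shift along the tool's x, y, z in cm; "wx", "wy", "wz": the turn, a rotation vector about the tool's x, y, z in degrees. A call has 1 to 8 rows; each row shifts and turns the commanded pose from where the row before left it, along the tool's axes as they then stand; what a row does not reach is not made up. A row lasts 1/12 s, in which the tool goes at most 41.7 mm and 7.16 degrees, less where a joint would pass 70% of its speed; a pose out of reach is approached as far as the arm can. A call with a gripper value outside its range is refused whole. The fingers move at their own pace and stop on an object; the grip force is fixed at half the most. Time passes only in rows, so rows that do not move let the fingers close. It gives the time, the measured TCP pose, the force, the opening and the grip force at its end, in the units of the state.
- robot.get_state(): the state, without advancing time (a new reading comes with each control period).
- robot.get_image(name): name is "scene" or "top" or "wrist"; returns (picture, depth): 400x640x3 uint8, blue, green, red; 400x640 float32, m along the optical axis (not along the pixel's ray), 0 where there is no reading.
- robot.camera_info(name): a dict with "K" (3x3 intrinsics, pixels), "view" (4x4, takes a point from world to camera coordinates). Camera axes: x right, y down, z forward; pixel columns grow to the right and rows downward; lengths in m; the calibration is good to about 2 mm. The wrist camera is an equidistant fisheye: a pixel r from the principal point sees the ray r / f radians off the axis. A picture is of the moment at which its call begins: read the wrist's pose just before it. camera_info takes no time and is no camera call; for the wrist camera it gives the pose at the moment of the call.
- robot.sign_off(): hands the job in; it is judged then, once.
The state is a dict: "clock": time; "q": joint angles; "joint_vel": joint speeds; "joint_torque": joint torques, N m; "tool_pos": TCP position; "tcp_rot": TCP orientation; "wrist_force": force on the tool from outside, world axes, zero at the start; "ft_torque": the same for the moment, N m; "opening": finger opening in m; "grip_force": force on a finger pad.
Only numpy, scipy, OpenCV 4.12 (cv2) and the standard library are available. Lean on these libraries where they do the work, as an engineer would, in place of code of your own. Each camera call takes 0.05 s, during which the arm holds its last target. There are 200 camera calls.

## Task

Hold the blue casting upright about 5 cm in front of the microscope's lens and show it the red, then the white, then the yellow mark, each squarely and level with the lens for about half a second; then stand it in the square nest of the green carriage and let go. Pull the red lock knob up, slide the carriage to the very next hole towards the lens and lower the pin into it, leaving the other things alone. The program finishes while still holding the knob, pressed down fully home against its spring.

Things in the scene. Friction and masses are not known exactly. Their poses are not given: they have to be found in the camera images.
- specimen: The blue one of three upright metal castings, 30 by 30, 50 high, 85 to 155 g. Origin: centre of its underside, z up. Round marks of diameter 16 low on three sides, centred 14 above the underside: red on its +x side, white on +y, yellow on -x; the -y side is plain. A bar of the same colour on the top face by each marked side. Grip it by its upper 25 so that the marks stay in view.
- side_red (a point): Centre of the red mark, on the blue casting's +x side, 14 above its underside.
- side_white (a point): Centre of the white mark, on the +y side.
- side_yellow (a point): Centre of the yellow mark, on the -x side.
- side_plain (a point): The same point on the unmarked -y side.
- stage_rail: Fixed aluminium holed rail with a white box microscope at its +y end. Origin: on the table under the centre line; the rail runs along its own y, +y towards the lens, z up. Base 76 wide, y -165 to +385. Rail top at height 40, 54 wide, y -160 to +205. Four holes at y = -120, -60, 0, +60, each 14 long (y), 22 wide, 20 deep, white ticks beside them. The pin starts in the one at y = -60.
- next_hole (a point): Mouth of the next hole (y = 0 of stage_rail), height 40: centre of the hole in which the pin must end.
- lens (a point): Tip of the microscope's lens, at y = +205 of stage_rail, height 68, axes as stage_rail; lens radius 16 to 21, looking along -y. A mark is seen when its centre is 50 (38 to 62) in front of the tip, within 12 of the lens axis sideways and in height, its side square to the axis within 0.2 rad. The box behind: y +250 to +380, 84 wide, 125 high.
- carriage (a joint): Place of the green carriage on the rail, m: 0 at the start hole, grows towards the lens; 0.060 is the next hole; travel -0.065 to 0.125. Sliding takes about 1.5 N; with the pin in a hole it has 2 mm of play either way. A lock block (40 by 36, top at height 72) under the knob and a nest block 100 nearer the lens, joined by two side bars (60 over all, top at height 52).
- nest (a point): Centre of the nest's floor (height 52 above the table), 100 from the pin's axis towards the lens; moves with the carriage. The nest is a square pocket 36 by 36 inside, its walls 4 thick and 6 high, sides along the rail's x and y, so the casting enters squarely with 3 to spare on each side.
- lock_knob: Red round plunger knob, diameter 26, height 25, on a steel pin of diameter 10 with a round nose. Origin: centre of the knob's underside, z up; that point is 85 above the table when fully home and about 90 as it rests at the start. Moves with the carriage and up and down with the pin.
- lock_pin (a joint): Height of the pin above fully home, m: 0 is fully home (lower stop); left alone it rests at about 0.005 (in the hole, not home); above 0.014 its nose is clear of the rail; upper stop 0.026. Spring 600 N/m about the rest point: some 3 N down to hold it home, some 8 N up to hold it at 0.018. Let go, it springs back to the rest point.
- spare_black: Black casting 30 by 30, 50 high, bystander. Origin: centre of its underside.
- spare_green: Green casting 30 by 30, 50 high, bystander. Origin: centre of its underside. The three castings stand in a row 100 or more apart, in any order.
- jar_a: White jar, diameter 48, height 60, bystander. Origin: centre of its underside.
- jar_b: Amber jar, diameter 48, height 60, bystander. Origin: centre of its underside.
- press_stand: Small steel hand press on a round foot of diameter 94, 162 high, bystander. Origin: centre of its underside.
- lens_case: Black flat case 70 by 110 by 22, bystander. Origin: centre of its underside.
- ruler: Dark steel rule 30 by 200 by 5 lying off to the left, bystander. Origin: centre of its underside.
Not all that is in view belongs to the job. What is shaped like the specimen but brown or pink is not meant.

How it is judged:
On the way, in this order (a step that is already met when the one before it is completed fails the run):
1. the red mark is shown squarely to the lens, 36 to 64 mm in front of it (angle between the x axis of specimen and the y axis of stage_rail, either way round below 0.26 rad and angle between specimen's own z axis and vertical below 0.26 rad and y of side_red in the frame of lens between -0.064 and -0.036 m and y of side_yellow in the frame of lens below -0.0645 m and x of side_red in the frame of lens between -0.014 and 0.014 m and z of side_red in the frame of lens between -0.014 and 0.014 m), for 0.3 s.
2. the white mark is shown squarely to the lens, 36 to 64 mm in front of it (angle between the y axis of specimen and the y axis of stage_rail, either way round below 0.26 rad and angle between specimen's own z axis and vertical below 0.26 rad and y of side_white in the frame of lens between -0.064 and -0.036 m and y of side_plain in the frame of lens below -0.0645 m and x of side_white in the frame of lens between -0.014 and 0.014 m and z of side_white in the frame of lens between -0.014 and 0.014 m), for 0.3 s.
3. the yellow mark is shown squarely to the lens, 36 to 64 mm in front of it (angle between the x axis of specimen and the y axis of stage_rail, either way round below 0.26 rad and angle between specimen's own z axis and vertical below 0.26 rad and y of side_yellow in the frame of lens between -0.064 and -0.036 m and y of side_red in the frame of lens below -0.0645 m and x of side_yellow in the frame of lens between -0.014 and 0.014 m and z of side_yellow in the frame of lens between -0.014 and 0.014 m), for 0.3 s.
4. the blue casting stands in the nest, let go, the carriage still at its start hole (horizontal distance between specimen and nest below 0.006 m and z of specimen in the frame of nest between -0.003 and 0.003 m and angle between specimen's own z axis and vertical below 0.12 rad and contact force between the fingers and specimen below 0.1 N and value of joint carriage between -0.01 and 0.01 m), for 0.2 s.
5. the lock knob is pulled up until the pin is clear of the rail (value of joint lock_pin above 0.0135 m), for 0.1 s.
6. the carriage is at the next hole towards the lens with the pin down in it (value of joint carriage between 0.056 and 0.064 m and value of joint lock_pin below 0.009 m), for 0.1 s.
At the end, for the whole second after the job is handed in: The carriage is within 4 mm of the next hole (joint 0.060), the pin is held within 2 mm of fully home by the fingers on the red knob (more than 1 N between them), and the blue casting stands upright in the nest (within 6 mm of its centre, on its floor), untouched by the fingers and at rest (value of joint carriage between 0.056 and 0.064 m and value of joint lock_pin below 0.002 m and contact force between the fingers and lock_knob above 1 N and horizontal distance between specimen and nest below 0.006 m and z of specimen in the frame of nest between -0.003 and 0.003 m and angle between specimen's own z axis and vertical below 0.12 rad and contact force between the fingers and specimen below 0.1 N and linear speed of specimen below 0.02 m/s); the arm keeps its last pose, push and grip.
It fails at once if a bystander (spare_black, spare_green, jar_a, jar_b, press_stand, lens_case, ruler) is shifted by more than 20 mm (distance of any of spare_black, spare_green, jar_a, jar_b, press_stand, lens_case, ruler from where it was at the start of the episode above 0.02 m).
It also fails if it takes over 58 s, if anything falls off the work surface, if the arm or the gripper's body presses on something with over 40 N, if the wrist force passes 120 N, or if a joint passes its speed limit or range.

## Working session

There is one attempt and no reset: what is moved stays moved. The work goes in short steps, Python scripts to look and compute and a shell command to move; the robot and the scene stay as the last step left them, time stands still between calls to the robot, and variables do not carry over. Pictures are saved under pics/ and viewed, at most 10 in all, crops included, and the job is handed in when it is done.

```bash
ls; mkdir -p pics; python3 - <<'E'
from plant import robot
import cv2,numpy as np
np.set_printoptions(precision=4,suppress=True)
for n in ("scene","top"):
    im,d=robot.get_image(n); cv2.imwrite(f"pics/{n}0.png",im); np.save(f"/tmp/{n}d.npy",d); i=robot.camera_info(n); print(n,i)
print(robot.get_state(), robot.pinch_z)
E
```

```text
pics
scene {'K': array([[414.5713,   0.    , 325.2256],
       [  0.    , 414.5713, 201.4878],
       [  0.    ,   0.    ,   1.    ]]), 'view': array([[ 0.5151,  0.857 ,  0.0175, -0.2637],
       [ 0.6264, -0.3624, -0.6901, -0.2619],
       [-0.5851,  0.3664, -0.7235,  1.5248],
       [ 0.    ,  0.    ,  0.    ,  1.    ]])}
top {'K': array([[370.3815,   0.    , 319.2211],
       [  0.    , 370.3815, 202.1954],
       [  0.    ,   0.    ,   1.    ]]), 'view': array([[ 0.0157, -0.9999, -0.0024, -0.0001],
       [-0.9953, -0.0154, -0.0955,  0.4967],
       [ 0.0954,  0.0039, -0.9954,  1.4067],
       [ 0.    ,  0.    ,  0.    ,  1.    ]])}
{'clock': 0.1, 'q': array([-1.3236,  0.3512,  1.6524,  0.    ,  1.1391, -0.0846]), 'joint_vel': array([ 0.0013, -0.0021, -0.0033,  0.0004,  0.    , -0.0016]), 'joint_torque': array([  0.0015, -50.6833, -29.1876,  -0.0001,   0.0026,  -0.    ]), 'tool_pos': array([ 0.1791, -0.5197,  0.2308]), 'tcp_rot': array([-0.0005,  0.9863,  0.1651, -0.    ]), 'wrist_force': array([0.2233, 0.0977, 0.2337]), 'ft_torque': array([-0.0238, -0.0458, -0.0293]), 'grip_force': 0.0, 'opening': 0.08505150511133851} 0.0187
```

View pics/scene0.png

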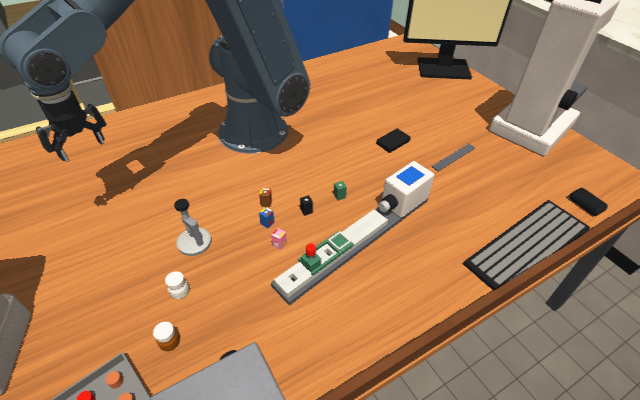

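View pics/top0.png

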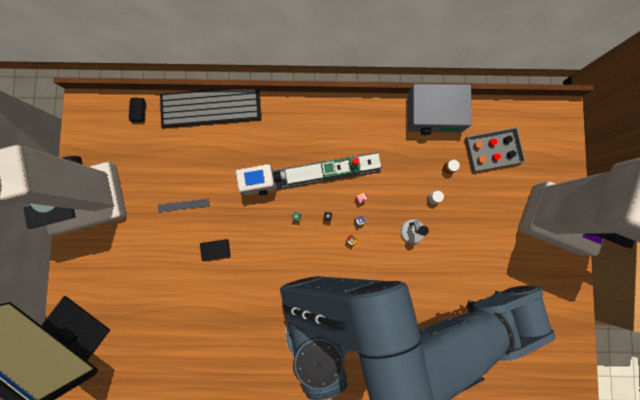

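Castings: blue at scene (266,217) / top (360,221). Brown is at (265,196) / (351,241) and pink at (279,238) / (361,199), both decoys. Black is at top (327,216) and green at (296,217). The blue one fits the description, so I'll confirm it in a crop and measure.

```bash
cat > h.py <<'E'
from plant import robot
import cv2,numpy as np
np.set_printoptions(precision=4,suppress=True)
def world(cam,u,v,d):
    i=robot.camera_info(cam);K=i["K"];V=i["view"]
    p=np.stack([(u-K[0,2])/K[0,0]*d,(v-K[1,2])/K[1,1]*d,d],-1)
    return (p-V[:3,3])@V[:3,:3]
def cloud(cam,d):
    v,u=np.mgrid[0:400,0:640]; return world(cam,u,v,d)
def onplane(cam,u,v,z):
    i=robot.camera_info(cam);K=i["K"];V=i["view"];R=V[:3,:3];c=-R.T@V[:3,3]
    r=R.T@np.array([(u-K[0,2])/K[0,0],(v-K[1,2])/K[1,1],1]);return c+r*(z-c[2])/r[2]
E
python3 - <<'E'
from h import *
out=[]
for n,(u,v) in (("scene",(270,215)),("top",(350,215))):
    im=cv2.imread(f"pics/{n}0.png"); d=np.load(f"/tmp/{n}d.npy"); P=cloud(n,d)
    out.append(cv2.resize(im[v-40:v+40,u-50:u+50],None,fx=4,fy=4,interpolation=cv2.INTER_CUBIC))
    hsv=cv2.cvtColor(im,cv2.COLOR_BGR2HSV)
    def rep(name,m):
        p=P[m]; p=p[(p[:,0]>.2)&(p[:,0]<.9)]
        if len(p): 
            t=p[p[:,2]>np.percentile(p[:,2],90)-.006]; print(n,name,len(p),"med",np.median(p,0),"top",t.mean(0),"min",p.min(0),"max",p.max(0))
    H,S,V=hsv[...,0],hsv[...,1],hsv[...,2]
    win=np.zeros(H.shape,bool)
    boxes={"scene":{"blue":(255,205,278,230),"knob":(300,240,322,258),"brown":(256,185,275,207),"pink":(270,226,290,250),"black":(298,193,316,218),"green":(331,178,350,202)},
     "top":{"blue":(352,212,369,231),"knob":(348,153,364,169),"brown":(343,233,360,249),"pink":(353,191,370,207),"black":(320,208,335,224),"green":(288,210,304,225)}}[n]
    for k,(a,b,c,e) in boxes.items():
        w=np.zeros(H.shape,bool); w[b:e,a:c]=1
        rep(k,w&(P[...,2]>(.02 if k!="knob" else .08)))
    # box & rail
    w=(P[...,2]>.11)&(P[...,2]<.14)&(P[...,0]>.45)&(P[...,0]<.75)&(P[...,1]>.1)&(P[...,1]<.4); rep("scope",w)
    w=(P[...,2]>.033)&(P[...,2]<.047)&(S<60)&(P[...,0]>.5)&(P[...,0]<.8)&(abs(P[...,1])<.25)&(V>120)
    p=P[w]; print("rail",n,len(p),cv2.minAreaRect(p[:,:2].astype(np.float32)),p[:,2].mean())
cv2.imwrite("pics/crop1.png",np.hstack(out))
E
```

```text
scene blue 180 med [ 0.4385 -0.1526  0.0448] top [ 0.4355 -0.1501  0.0482] min [ 0.4113 -0.1697  0.0203] max [ 0.5041 -0.1315  0.0535]
scene knob 112 med [ 0.6524 -0.1283  0.1118] top [ 0.6491 -0.1259  0.1133] min [ 0.6371 -0.1383  0.0927] max [ 0.6602 -0.1126  0.117 ]
scene brown 149 med [ 0.3632 -0.1204  0.0452] top [ 0.3586 -0.1185  0.0485] min [ 0.3399 -0.138   0.0203] max [ 0.3789 -0.0981  0.0533]
scene pink 188 med [ 0.5257 -0.1568  0.0463] top [ 0.5208 -0.1545  0.0486] min [ 0.5018 -0.173   0.0206] max [ 0.5391 -0.1344  0.0532]
scene black 157 med [ 0.4554 -0.03    0.0455] top [ 0.4481 -0.0278  0.0482] min [ 0.431  -0.0438  0.0201] max [ 0.4644 -0.009   0.052 ]
scene green 150 med [0.4523 0.0888 0.0449] top [0.4449 0.092  0.0482] min [0.4273 0.0762 0.0201] max [0.462  0.1078 0.0537]
scene scope 990 med [0.5843 0.2339 0.1232] top [0.5792 0.2394 0.1238] min [0.525  0.1733 0.1101] max [0.6289 0.3125 0.129 ]
rail scene 1613 ((0.5797483921051025, 0.002700313925743103), (0.1553783416748047, 0.4752848744392395), 8.824749946594238) 0.03856080607120073
top blue 71 med [ 0.4256 -0.1472 
[... 303 characters left out ...]
 0.3344 -0.1333  0.0258] max [ 0.3722 -0.0967  0.0554]
top pink 73 med [ 0.5128 -0.1508  0.0483] top [ 0.5091 -0.1477  0.0949] min [ 0.3602 -0.1699  0.0203] max [0.5328 0.0021 1.4477]
top black 66 med [ 0.4421 -0.0264  0.0486] top [ 0.4433 -0.0243  0.0506] min [ 0.4273 -0.0416  0.0288] max [ 0.4575 -0.0113  0.0566]
top green 67 med [0.4403 0.0946 0.0484] top [0.4389 0.0927 0.0759] min [0.3602 0.0021 0.0261] max [0.4557 0.1096 1.4477]
top scope 820 med [0.571  0.2419 0.124 ] top [0.5717 0.2447 0.1253] min [0.5211 0.1748 0.111 ] max [0.6214 0.3111 0.133 ]
rail top 862 ((0.5774360299110413, -0.05232006311416626), (0.15738707780838013, 0.3635752201080322), 10.822968482971191) 0.03888282313810402
```

View pics/crop1.png

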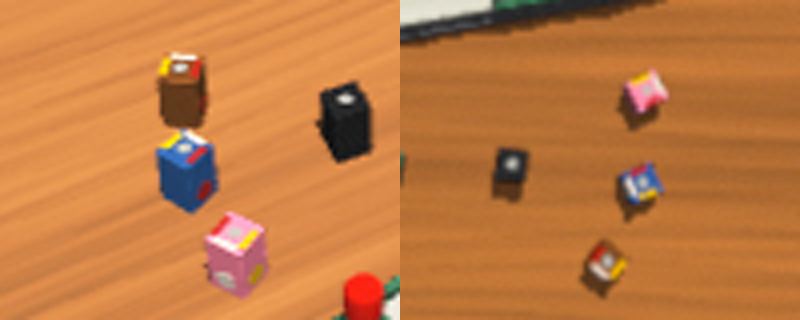

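The crop confirms it: the blue casting has yellow, white and red bars on top and its red mark faces about world +x. It stands near (0.428, -0.147) with yaw about 15–25°. The rail yaw is about 11°. I'll move over it for a wrist view.

```bash
python3 -m pendant '[{"x":3.26,"y":-2.46,"gripper":5.6},{"x":3.26,"y":-2.46},{"x":3.26,"y":-2.46},{"x":3.26,"y":-2.46},{"x":3.26,"y":-2.46},{"x":3.26,"y":-2.46},{"x":3.26,"y":-2.46},{"x":3.26,"y":-2.46}]' | tail -3
python3 -m pendant '[{"x":3.26,"y":-2.46},{"x":3.26,"y":-2.46},{"wz":-7},{"wz":-7},{"wz":-7},{"wz":-7},{"wz":-7},{"wz":-7}]' | tail -3
python3 -m pendant '[{"wz":-7},{"wz":-7},{"wz":-7},{"wz":-7},{"wz":-7},{"wz":-7},{"wz":-7},{}]' | tail -3
python3 - <<'E'
from h import *
s=robot.get_state(); print(s['q'],s['clock'])
i=robot.camera_info("wrist"); im,d=robot.get_image("wrist"); cv2.imwrite("pics/w1.png",im); np.save("/tmp/w1d.npy",d)
V=i["view"]; print(i, "cam at",-V[:3,:3].T@V[:3,3])
E
```

```text
[-1.3236  0.3512  1.6524  0.      1.1391 -0.0846] 0.1
{'K': array([[309.7069,   0.    , 319.4714],
       [  0.    , 309.7069, 200.0141],
       [  0.    ,   0.    ,   1.    ]]), 'view': array([[ 0.3251, -0.9457, -0.0001, -0.548 ],
       [-0.9008, -0.3096,  0.3045, -0.0381],
       [-0.288 , -0.0989, -0.9525,  0.3797],
       [ 0.    ,  0.    ,  0.    ,  1.    ]])} cam at [ 0.2532 -0.4925  0.3732]$[0]: bad value
$[0]: bad value
$[0]: bad value
```

View pics/w1.png

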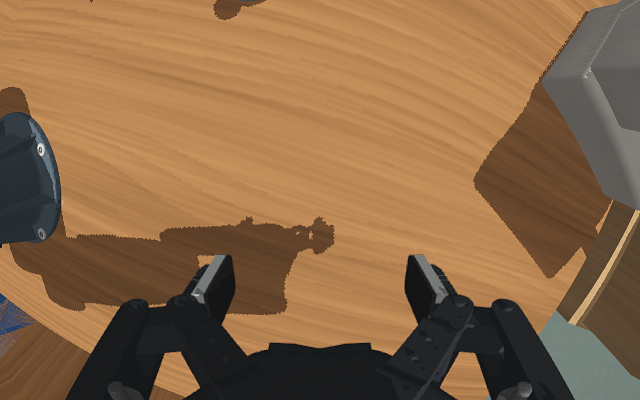

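The moves were refused, so the arm is still at its start and the picture shows only the empty table. Each row probably needs every key.

```bash
python3 -m pendant '[{"gripper":5.6,"x":3.26,"y":-2.46,"z":0,"wx":0,"wy":0,"wz":0}]'; echo; python3 -m pendant --help | head -20
```

```text
clock: 0.23
tool_pos: [0.2001, -0.4891, 0.2309]
tcp_rot: [0.001, 0.987, 0.163, -0.0]
wrist_force: [1.1, -1.0, -0.6]
opening: 0.0756
grip_force: 0.0
invalid input: not JSON, or not a number
```

```bash
python3 -m pendant '[{"gripper":5.6,"x":3.26,"y":-2.46,"z":0,"wx":0,"wy":0,"wz":0},{"gripper":5.6,"x":3.26,"y":-2.46,"z":0,"wx":0,"wy":0,"wz":0},{"gripper":5.6,"x":3.26,"y":-2.46,"z":0,"wx":0,"wy":0,"wz":0},{"gripper":5.6,"x":3.26,"y":-2.46,"z":0,"wx":0,"wy":0,"wz":0},{"gripper":5.6,"x":3.26,"y":-2.46,"z":0,"wx":0,"wy":0,"wz":0},{"gripper":5.6,"x":3.26,"y":-2.46,"z":0,"wx":0,"wy":0,"wz":0},{"gripper":5.6,"x":3.26,"y":-2.46,"z":0,"wx":0,"wy":0,"wz":0},{"gripper":5.6,"x":3.26,"y":-2.46,"z":0,"wx":0,"wy":0,"wz":0}]' |head -3
python3 -m pendant '[{"gripper":5.6,"x":0,"y":0,"z":0,"wx":0,"wy":0,"wz":-7},{"gripper":5.6,"x":0,"y":0,"z":0,"wx":0,"wy":0,"wz":-7},{"gripper":5.6,"x":0,"y":0,"z":0,"wx":0,"wy":0,"wz":-7},{"gripper":5.6,"x":0,"y":0,"z":0,"wx":0,"wy":0,"wz":-7},{"gripper":5.6,"x":0,"y":0,"z":0,"wx":0,"wy":0,"wz":-7},{"gripper":5.6,"x":0,"y":0,"z":0,"wx":0,"wy":0,"wz":-7},{"gripper":5.6,"x":0,"y":0,"z":0,"wx":0,"wy":0,"wz":-7},{"gripper":5.6,"x":0,"y":0,"z":0,"wx":0,"wy":0,"wz":-7}]' |head -3
python3 -m pendant '[{"gripper":5.6,"x":0,"y":0,"z":0,"wx":0,"wy":0,"wz":-7},{"gripper":5.6,"x":0,"y":0,"z":0,"wx":0,"wy":0,"wz":-7},{"gripper":5.6,"x":0,"y":0,"z":0,"wx":0,"wy":0,"wz":-7},{"gripper":5.6,"x":0,"y":0,"z":0,"wx":0,"wy":0,"wz":-7},{"gripper":5.6,"x":0,"y":0,"z":0,"wx":0,"wy":0,"wz":-7},{"gripper":5.6,"x":0,"y":0,"z":0,"wx":0,"wy":0,"wz":0},{"gripper":5.6,"x":0,"y":0,"z":0,"wx":0,"wy":0,"wz":0}]' 
python3 - <<'E'
from h import *
s=robot.get_state(); print(s['q'],s['clock'])
i=robot.camera_info("wrist"); im,d=robot.get_image("wrist"); cv2.imwrite("pics/w2.png",im); np.savez("/tmp/w2.npz",d=d,V=i["view"])
V=i["view"]; print("cam at",-V[:3,:3].T@V[:3,3])
E
```

```text
clock: 0.9
tool_pos: [0.3851, -0.2132, 0.2314]
tcp_rot: [0.0, 0.986, 0.165, 0.0]
clock: 1.57
tool_pos: [0.3843, -0.215, 0.2312]
tcp_rot: [-0.0, 0.791, 0.611, -0.0]
clock: 2.15
tool_pos: [0.3844, -0.215, 0.2312]
tcp_rot: [-0.0, 0.575, 0.818, 0.0]
wrist_force: [-0.6, -0.5, -0.1]
opening: 0.0561
grip_force: 0.0
[-0.6158  0.1495  1.9182  0.      1.0742 -0.9612] 2.15
cam at [ 0.3581 -0.1396  0.3736]
```

View pics/w2.png

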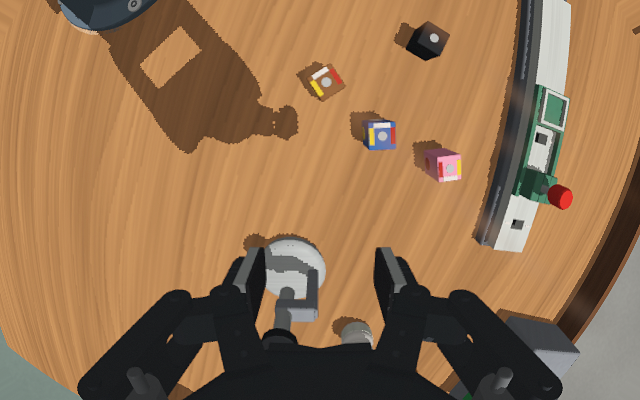

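The wrist view shows blue at (382,134) with yellow left, white top and red right. It also shows the nest at (553,106) and the knob at (560,196). Measuring now with the fisheye model and depth.

```bash
cat >> h.py <<'E'
def wrays(u,v):
    K=robot.camera_info("wrist")["K"]; x=(u-K[0,2])/K[0,0]; y=(v-K[1,2])/K[1,1]; r=np.hypot(x,y)+1e-12
    return np.stack([x/r*np.tan(r),y/r*np.tan(r),np.ones_like(r)],-1)   # z=1
def wcloud(d,V):
    v,u=np.mgrid[0:400,0:640].astype(float); p=wrays(u,v)*d[...,None]; return (p-V[:3,3])@V[:3,:3]
def wplane(u,v,z,V):
    r=wrays(np.asarray(u,float),np.asarray(v,float))@V[:3,:3]; c=-V[:3,:3].T@V[:3,3]
    return c+r*((z-c[2])/r[...,2])[...,None]
def rect(p): return cv2.minAreaRect(p[:,:2].astype(np.float32))
def snap(f):
    V=robot.camera_info("wrist")["view"]; im,d=robot.get_image("wrist"); cv2.imwrite(f"pics/{f}.png",im); np.savez(f"/tmp/{f}.npz",d=d,V=V); return im,wcloud(d,V),V
E
python3 - <<'E'
from h import *
z=np.load("/tmp/w2.npz");V=z["V"];P=wcloud(z["d"],V);im=cv2.imread("pics/w2.png");hsv=cv2.cvtColor(im,cv2.COLOR_BGR2HSV)
H,S,Vv=cv2.split(hsv)
def win(a,b,c,e):
    w=np.zeros(H.shape,bool); w[b:e,a:c]=1; return w
w=win(360,112,402,156)
m=w&(P[...,2]>.04); p=P[m]; print("top z",np.median(p[:,2]),len(p)); t=p[p[:,2]>.044]; print("blue top rect",rect(t),t[:,:2].mean(0))
for n,c in (("red",((H<8)|(H>172))&(S>140)),("yel",(H>22)&(H<35)&(S>120)),("white",(S<60)&(Vv>180))):
    q=P[m&c&(P[...,2]>.044)]; print(n,len(q),q.mean(0))
# knob
k=win(540,175,580,215)&((H<8)|(H>172))&(S>150); q=P[k]; print("knob",len(q),np.percentile(q,[2,50,98],axis=0)); t=q[q[:,2]>np.percentile(q[:,2],98)-.006];print("knob top",t.mean(0),rect(t))
# rail top
r=(abs(P[...,2]-.04)<.005)&(S<70)&(Vv>90)&win(470,0,600,260); q=P[r]; print("rail",rect(q),q[:,2].mean())
g=(H>60)&(H<90)&(S>80)&win(500,80,590,220)
q=P[g]; print("green z hist",np.histogram(q[:,2],bins=np.arange(.03,.09,.004)))
n=P[g&win(530,82,575,140)&(abs(P[...,2]-.058)<.004)]; print("nest rect",rect(n),len(n))
n=P[win(548,98,558,112)]; print("nest floor",np.median(n,0))
ps=P[(P[...,2]>.1)&(P[...,0]>.3)&(P[...,1]<-.2)&win(200,230,330,300)]; print("press",ps.mean(0) if len(ps) else 0)
E
```

```text
top z 0.04989159323324292 816
blue top rect ((0.40537527203559875, -0.15092813968658447), (0.09039700031280518, 0.03554248809814453), 7.983406066894531) [ 0.4305 -0.1476]
red 63 [ 0.442  -0.1433  0.0501]
yel 65 [ 0.4209 -0.1528  0.0501]
white 164 [ 0.4285 -0.142   0.0503]
knob 472 [[ 0.634  -0.1352  0.0936]
 [ 0.6392 -0.1238  0.1126]
 [ 0.656  -0.1122  0.1162]]
knob top [ 0.643  -0.1236  0.1152] ((0.5081943869590759, -0.1253972351551056), (0.30043280124664307, 0.024597732350230217), 0.7290942072868347)
rail ((0.6315226554870605, -0.04215662181377411), (0.05799640715122223, 0.3661807179450989), 10.651583671569824) 0.03978103271750415
green z hist (array([   0,    0,    0,   70,  161, 1020,   52,   60,   58,   64,  434,
          0,    1,    0]), array([0.03 , 0.034, 0.038, 0.042, 0.046, 0.05 , 0.054, 0.058, 0.062,
       0.066, 0.07 , 0.074, 0.078, 0.082, 0.086]))
nest rect ((0.6311911344528198, -0.03418983146548271), (0.03350251540541649, 0.0), -110.1148910522461) 2
nest floor [ 0.6266 -0.019   0.052 ]
press [ 0.3515 -0.2167  0.2628]
```

```bash
python3 -m pendant '[{"gripper":5.6,"x":0,"y":0,"z":0,"wx":0,"wy":0,"wz":-4.4},{"gripper":5.6,"x":2.12,"y":3.45,"z":0,"wx":0,"wy":0,"wz":0},{"gripper":5.6,"x":2.12,"y":3.45,"z":0,"wx":0,"wy":0,"wz":0},{"gripper":5.6,"x":0,"y":0,"z":4,"wx":0,"wy":0,"wz":0},{"gripper":5.6,"x":0,"y":0,"z":4,"wx":0,"wy":0,"wz":0},{"gripper":5.6,"x":0,"y":0,"z":3.5,"wx":0,"wy":0,"wz":0},{"gripper":5.6,"x":0,"y":0,"z":0,"wx":0,"wy":0,"wz":0},{"gripper":5.6,"x":0,"y":0,"z":0,"wx":0,"wy":0,"wz":0}]'
python3 - <<'E'
from h import *
im,P,V=snap("w3"); H,S,Vv=cv2.split(cv2.cvtColor(im,cv2.COLOR_BGR2HSV))
near=(np.hypot(P[...,0]-.43,P[...,1]+.148)<.03)&(abs(P[...,2]-.05)<.004)
p=P[near];print(len(p),rect(p),p.mean(0))
B=near&(H>105)&(H<130)&(S>100); print("blue",B.sum(),rect(P[B]),P[B].mean(0))
for n,c in (("red",((H<8)|(H>172))&(S>140)),("yel",(H>22)&(H<35)&(S>120))):
    q=P[near&c]; v,u=np.where(near&c); print(n,len(q),q.mean(0),u.mean(),v.mean())
E
```

```text
clock: 2.87
tool_pos: [0.4293, -0.1477, 0.116]
tcp_rot: [-0.002, 0.543, 0.84, -0.0]
wrist_force: [-0.1, -0.2, 0.3]
opening: 0.0559
grip_force: 0.0
1619 ((0.43111786246299744, -0.147247314453125), (0.029654959216713905, 0.03008502721786499), 24.495737075805664) [ 0.4308 -0.1466  0.0499]
blue 714 ((0.43120360374450684, -0.14719007909297943), (0.028561946004629135, 0.030072063207626343), 24.630664825439453) [ 0.4311 -0.148   0.0496]
red 126 [ 0.4418 -0.1432  0.0503] 336.7936507936508 218.68253968253967
yel 158 [ 0.4207 -0.1522  0.0502] 304.9873417721519 218.0126582278481
```

View pics/w3.png

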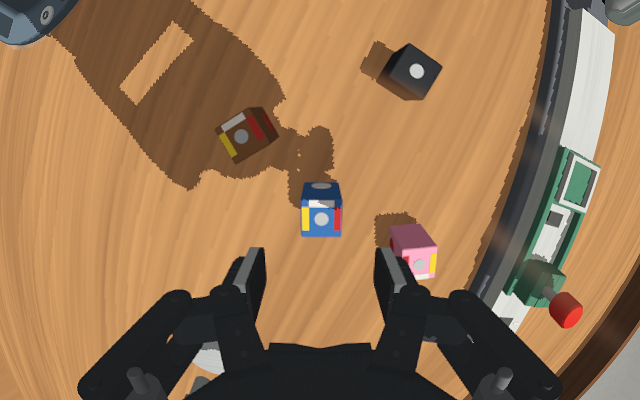

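Blue sits between the fingers at (321,210), measured as a 30 by 30 square at height 50 and yaw 24.5°. Descending and gripping.

```bash
python3 -m pendant '[{"gripper":5.6,"x":0,"y":0.2,"z":3,"wx":0,"wy":0,"wz":0},{"gripper":5.6,"x":0,"y":0,"z":3,"wx":0,"wy":0,"wz":0},{"gripper":5.6,"x":0,"y":0,"z":2,"wx":0,"wy":0,"wz":0},{"gripper":5.6,"x":0,"y":0,"z":1.4,"wx":0,"wy":0,"wz":0},{"gripper":5.6,"x":0,"y":0,"z":0,"wx":0,"wy":0,"wz":0},{"gripper":0,"x":0,"y":0,"z":0,"wx":0,"wy":0,"wz":0},{"gripper":0,"x":0,"y":0,"z":0,"wx":0,"wy":0,"wz":0},{"gripper":0,"x":0,"y":0,"z":0,"wx":0,"wy":0,"wz":0}]'
python3 -m pendant '[{"gripper":0,"x":0,"y":0,"z":0,"wx":0,"wy":0,"wz":0},{"gripper":0,"x":0,"y":0,"z":0,"wx":0,"wy":0,"wz":0},{"gripper":0,"x":0,"y":0,"z":0,"wx":0,"wy":0,"wz":0},{"gripper":0,"x":0,"y":0,"z":0,"wx":0,"wy":0,"wz":0}]'
```

```text
clock: 3.58
tool_pos: [0.4328, -0.1478, 0.0245]
tcp_rot: [0.002, 0.542, 0.841, 0.0]
wrist_force: [-1.4, -0.6, 7.8]
opening: 0.029
grip_force: 59.4
clock: 3.92
tool_pos: [0.4329, -0.1478, 0.0245]
tcp_rot: [0.002, 0.542, 0.841, 0.0]
wrist_force: [-1.3, 0.3, 8.8]
opening: 0.029
grip_force: 59.5
```

```bash
python3 -m pendant '[{"gripper":0,"x":0,"y":0,"z":-2,"wx":0,"wy":0,"wz":0},{"gripper":0,"x":0,"y":0,"z":-3.5,"wx":0,"wy":0,"wz":0},{"gripper":0,"x":0,"y":0,"z":-3.5,"wx":0,"wy":0,"wz":0},{"gripper":0,"x":0,"y":0,"z":-3.5,"wx":0,"wy":0,"wz":0},{"gripper":0,"x":0,"y":0,"z":-3.5,"wx":0,"wy":0,"wz":-3},{"gripper":0,"x":0,"y":0,"z":0,"wx":0,"wy":0,"wz":-7},{"gripper":0,"x":0,"y":0,"z":0,"wx":0,"wy":0,"wz":-7},{"gripper":0,"x":0,"y":0,"z":0,"wx":0,"wy":0,"wz":-7}]'
python3 -m pendant '[{"gripper":0,"x":0,"y":0,"z":0,"wx":0,"wy":0,"wz":-7},{"gripper":0,"x":0,"y":0,"z":0,"wx":0,"wy":0,"wz":-7},{"gripper":0,"x":0,"y":0,"z":0,"wx":0,"wy":0,"wz":-7},{"gripper":0,"x":0,"y":0,"z":0,"wx":0,"wy":0,"wz":-7},{"gripper":0,"x":0,"y":0,"z":0,"wx":0,"wy":0,"wz":-7},{"gripper":0,"x":0,"y":0,"z":0,"wx":0,"wy":0,"wz":-7},{"gripper":0,"x":0,"y":0,"z":0,"wx":0,"wy":0,"wz":-7},{"gripper":0,"x":0,"y":0,"z":0,"wx":0,"wy":0,"wz":-3.4}]' |head -3
python3 -m pendant '[{"gripper":0,"x":-3.07,"y":2.07,"z":0,"wx":0,"wy":0,"wz":0},{"gripper":0,"x":-3.07,"y":2.07,"z":0,"wx":0,"wy":0,"wz":0},{"gripper":0,"x":-3.07,"y":2.07,"z":0,"wx":0,"wy":0,"wz":0},{"gripper":0,"x":-3.07,"y":2.07,"z":0,"wx":0,"wy":0,"wz":0},{"gripper":0,"x":-3.07,"y":2.07,"z":0,"wx":0,"wy":0,"wz":0},{"gripper":0,"x":-3.07,"y":2.07,"z":0,"wx":0,"wy":0,"wz":0},{"gripper":0,"x":-3.07,"y":2.07,"z":0,"wx":0,"wy":0,"wz":0},{"gripper":0,"x":0,"y":0,"z":0,"wx":0,"wy":0,"wz":0}]'
python3 - <<'E'
from h import *
s=robot.get_state(); print(s['q'],s['clock'])
im,P,V=snap("w4")
E
```

```text
clock: 4.58
tool_pos: [0.432, -0.1473, 0.1846]
tcp_rot: [0.002, 0.352, 0.936, -0.0]
wrist_force: [0.0, 1.0, -1.5]
opening: 0.029
grip_force: 59.8
clock: 5.25
tool_pos: [0.4318, -0.1472, 0.1839]
tcp_rot: [0.001, -0.097, 0.995, -0.001]
clock: 5.92
tool_pos: [0.6188, 0.0396, 0.1841]
tcp_rot: [0.002, -0.096, 0.995, 0.0]
wrist_force: [0.4, 0.2, -0.9]
opening: 0.0291
grip_force: 59.8
[-0.0116  0.5234  1.51    0.0012  1.104  -1.7743] 5.9167
```

View pics/w4.png

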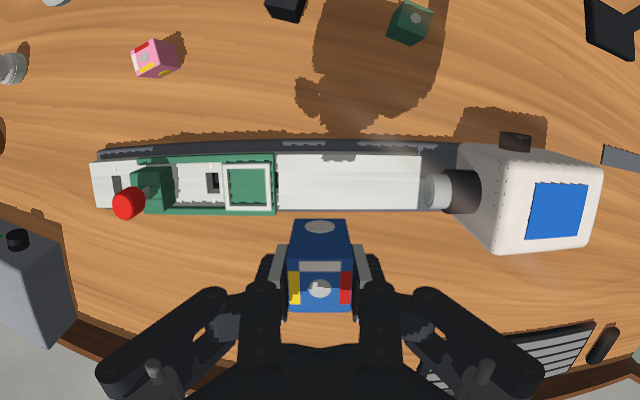

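The casting is held upright between the pads with red towards the lens (right). The nest (248,185), knob (128,204) and lens (435,192) are all in view. Measuring the rail, nest, lens and held casting.

```bash
cat > m.py <<'E'
from h import *
import sys
f=sys.argv[1]
z=np.load(f"/tmp/{f}.npz");V=z["V"];P=wcloud(z["d"],V);im=cv2.imread(f"pics/{f}.png");H,S,Vv=cv2.split(cv2.cvtColor(im,cv2.COLOR_BGR2HSV))
def win(a,b,c,e):
    w=np.zeros(H.shape,bool); w[b:e,a:c]=1; return w
E
cat > m4.py <<'E'
from m import *
r=(abs(P[...,2]-.04)<.003)&(S<50)&(Vv>110)&(P[...,0]>.55)&(P[...,0]<.75); n,l,st,c=cv2.connectedComponentsWithStats(r.astype(np.uint8))
r=r&win(85,130,425,220); q=P[r]; rc=rect(q); print("rail",rc,q[:,2].mean())
a=np.radians(rc[2]); a=a if a<.8 else a-np.pi/2
# refine edges: axis by PCA on right bare part
b=P[r&win(280,150,420,212)]; print("bare part rect",rect(b))
g=(H>55)&(H<95)&(S>60)&win(215,155,282,218); 
wl=P[win(215,155,282,218)&(abs(P[...,2]-.058)<.0025)]; print("nest walls",len(wl),rect(wl),wl.mean(0))
k=win(105,180,150,222)&((H<8)|(H>172))&(S>150); q=P[k]; t=q[abs(q[:,2]-.115)<.004];print("knob top",len(t),rect(t), np.median(q,0), q[:,2].max())
s=P[(abs(P[...,2]-.125)<.004)&win(450,130,610,260)]; print("scope",rect(s))
le=P[win(418,165,470,215)&(P[...,2]>.055)&(P[...,2]<.1)]; 
yd=np.array([-np.sin(a),np.cos(a)]);xd=np.array([np.cos(a),np.sin(a)]);o=np.array(rc[0])-.0225*yd; print("origin",o,"yaw",np.degrees(a),"lens",o+.205*yd,"nest",o+.04*yd,"knob",o-.06*yd)
e=le[:,:2]-o; e=np.c_[e@xd,e@yd,le[:,2]]; print("lens local",len(e),np.percentile(e,[1,50,99],axis=0)); t=e[e[:,1]<.235]; print(np.percentile(t,[1,99],axis=0))
B=win(285,255,355,315); p=P[B]; tz=np.median(p[:,2]); p=p[abs(p[:,2]-tz)<.003]; print("held top",tz,rect(p),p.mean(0))
E
python3 m4.py w4
```

```text
rail ((0.6314387321472168, -0.04220785200595856), (0.0545639730989933, 0.3665884733200073), 10.806796073913574) 0.039842824978729936
bare part rect ((0.609765887260437, 0.0699688270688057), (0.053960032761096954, 0.13786469399929047), 10.876794815063477)
nest walls 780 ((0.6280407309532166, -0.02492714300751686), (0.044968489557504654, 0.044498711824417114), 10.121522903442383) [ 0.6273 -0.0241  0.0577]
knob top 522 ((0.6461105346679688, -0.12178763747215271), (0.024032020941376686, 0.024244604632258415), 14.589935302734375) [ 0.6434 -0.1179  0.1138] 0.3261107303986388
scope ((0.5764554142951965, 0.24457529187202454), (0.08086217939853668, 0.1278022825717926), 10.618978500366211)
origin [ 0.6357 -0.0643] yaw 10.806796073913574 lens [0.5972 0.1371] nest [ 0.6282 -0.025 ] knob [ 0.6469 -0.1232]
lens local 1816 [[-0.0206  0.2041  0.0577]
 [-0.0038  0.2219  0.0815]
 [ 0.018   0.2444  0.0891]]
[[-0.0201  0.2041  0.0581]
 [ 0.0175  0.2346  0.0892]]
held top 0.2094662296003361 ((0.6191152930259705, 0.04139392077922821), (0.03058443032205105, 0.03042718768119812), 10.479125022888184) [0.6176 0.0411 0.2094]
```

Everything agrees: rail yaw 10.8°, lens tip (0.597, 0.137), nest (0.628, -0.025), held top square and level. Showing red.

```bash
python3 -m pendant '[{"gripper":0,"x":0.33,"y":3.3,"z":0,"wx":0,"wy":0,"wz":0},{"gripper":0,"x":0,"y":0,"z":3.5,"wx":0,"wy":0,"wz":0},{"gripper":0,"x":0,"y":0,"z":3.5,"wx":0,"wy":0,"wz":0},{"gripper":0,"x":0,"y":0,"z":3.5,"wx":0,"wy":0,"wz":0},{"gripper":0,"x":0,"y":0,"z":0,"wx":0,"wy":0,"wz":0},{"gripper":0,"x":0,"y":0,"z":0,"wx":0,"wy":0,"wz":0},{"gripper":0,"x":0,"y":0,"z":0,"wx":0,"wy":0,"wz":0},{"gripper":0,"x":0,"y":0,"z":0,"wx":0,"wy":0,"wz":0}]'
python3 -m pendant '[{"gripper":0,"x":0,"y":0,"z":0,"wx":0,"wy":0,"wz":0},{"gripper":0,"x":0,"y":0,"z":0,"wx":0,"wy":0,"wz":0},{"gripper":0,"x":0,"y":0,"z":0,"wx":0,"wy":0,"wz":0},{"gripper":0,"x":0,"y":0,"z":0,"wx":0,"wy":0,"wz":0}]'
python3 - <<'E'
from h import *
im,P,V=snap("w5"); s=robot.get_state(); print(s['clock'],s['q'])
o=np.array([.6357,-.0643]);a=np.radians(10.8);yd=np.array([-np.sin(a),np.cos(a)]);xd=np.array([np.cos(a),np.sin(a)])
m=(abs(P[...,2]-.104)<.004)&(np.hypot(P[...,0]-.6095,P[...,1]-.0732)<.025);m[:, :286]=0;m[:,354:]=0
p=P[m]; r=rect(p); e=np.array(r[0])-o; print(len(p),r,p[:,2].mean(),"local",e@xd,e@yd)
E
```

```text
clock: 6.63
tool_pos: [0.6075, 0.067, 0.0803]
tcp_rot: [0.002, -0.094, 0.996, -0.0]
wrist_force: [-0.6, -0.5, -0.9]
opening: 0.0287
grip_force: 59.7
clock: 6.97
tool_pos: [0.6062, 0.0673, 0.0778]
tcp_rot: [0.0, -0.094, 0.996, -0.0]
wrist_force: [-0.8, 0.5, -2.5]
opening: 0.0291
grip_force: 59.7
7.0167 [ 0.0342  0.6434  1.6047  0.      0.8932 -1.7252]
3731 ((0.6068849563598633, 0.06925352662801743), (0.03043130412697792, 0.029629359021782875), 10.445452690124512) 0.10318628919829285 local -0.0032792146097796416 0.1365873272536898
```

```bash
python3 -m pendant '[{"gripper":0,"x":-0.3,"y":0.3,"z":0,"wx":0,"wy":0,"wz":0},{"gripper":0,"x":0,"y":0,"z":0,"wx":0,"wy":0,"wz":0},{"gripper":0,"x":0,"y":0,"z":0,"wx":0,"wy":0,"wz":6.9},{"gripper":0,"x":0,"y":0,"z":0,"wx":0,"wy":0,"wz":6.9},{"gripper":0,"x":0,"y":0,"z":0,"wx":0,"wy":0,"wz":6.9},{"gripper":0,"x":0,"y":0,"z":0,"wx":0,"wy":0,"wz":6.9},{"gripper":0,"x":0,"y":0,"z":0,"wx":0,"wy":0,"wz":6.9},{"gripper":0,"x":0,"y":0,"z":0,"wx":0,"wy":0,"wz":6.9}]'|head -3
python3 -m pendant '[{"gripper":0,"x":0,"y":0,"z":0,"wx":0,"wy":0,"wz":6.9},{"gripper":0,"x":0,"y":0,"z":0,"wx":0,"wy":0,"wz":6.9},{"gripper":0,"x":0,"y":0,"z":0,"wx":0,"wy":0,"wz":6.9},{"gripper":0,"x":0,"y":0,"z":0,"wx":0,"wy":0,"wz":6.9},{"gripper":0,"x":0,"y":0,"z":0,"wx":0,"wy":0,"wz":6.9},{"gripper":0,"x":0,"y":0,"z":0,"wx":0,"wy":0,"wz":6.9},{"gripper":0,"x":0,"y":0,"z":0,"wx":0,"wy":0,"wz":6.9},{"gripper":0,"x":0,"y":0,"z":0,"wx":0,"wy":0,"wz":0}]' |head -3
python3 -m pendant '[{"gripper":0,"x":0,"y":0,"z":0,"wx":0,"wy":0,"wz":0},{"gripper":0,"x":0,"y":0,"z":0,"wx":0,"wy":0,"wz":0},{"gripper":0,"x":0,"y":0,"z":0,"wx":0,"wy":0,"wz":0},{"gripper":0,"x":0,"y":0,"z":0,"wx":0,"wy":0,"wz":0},{"gripper":0,"x":0,"y":0,"z":0,"wx":0,"wy":0,"wz":0},{"gripper":0,"x":0,"y":0,"z":0,"wx":0,"wy":0,"wz":0}]'
```

```text
clock: 7.68
tool_pos: [0.6085, 0.0709, 0.0772]
tcp_rot: [-0.0, 0.267, 0.964, -0.0]
clock: 8.35
tool_pos: [0.6085, 0.071, 0.0772]
tcp_rot: [-0.0, 0.637, 0.771, -0.0]
clock: 8.85
tool_pos: [0.6084, 0.0708, 0.0773]
tcp_rot: [0.0, 0.635, 0.772, 0.0]
wrist_force: [0.1, -1.1, -0.9]
opening: 0.0287
grip_force: 59.8
```

```bash
python3 -m pendant '[{"gripper":0,"x":0,"y":0,"z":0,"wx":0,"wy":0,"wz":6.9},{"gripper":0,"x":0,"y":0,"z":0,"wx":0,"wy":0,"wz":6.9},{"gripper":0,"x":0,"y":0,"z":0,"wx":0,"wy":0,"wz":6.9},{"gripper":0,"x":0,"y":0,"z":0,"wx":0,"wy":0,"wz":6.9},{"gripper":0,"x":0,"y":0,"z":0,"wx":0,"wy":0,"wz":6.9},{"gripper":0,"x":0,"y":0,"z":0,"wx":0,"wy":0,"wz":6.9},{"gripper":0,"x":0,"y":0,"z":0,"wx":0,"wy":0,"wz":6.9},{"gripper":0,"x":0,"y":0,"z":0,"wx":0,"wy":0,"wz":6.9}]'|head -3
python3 -m pendant '[{"gripper":0,"x":0,"y":0,"z":0,"wx":0,"wy":0,"wz":6.9},{"gripper":0,"x":0,"y":0,"z":0,"wx":0,"wy":0,"wz":6.9},{"gripper":0,"x":0,"y":0,"z":0,"wx":0,"wy":0,"wz":6.9},{"gripper":0,"x":0,"y":0,"z":0,"wx":0,"wy":0,"wz":6.9},{"gripper":0,"x":0,"y":0,"z":0,"wx":0,"wy":0,"wz":7},{"gripper":0,"x":0,"y":0,"z":0,"wx":0,"wy":0,"wz":0},{"gripper":0,"x":0,"y":0,"z":0,"wx":0,"wy":0,"wz":0},{"gripper":0,"x":0,"y":0,"z":0,"wx":0,"wy":0,"wz":0}]' |head -3
python3 -m pendant '[{"gripper":0,"x":0,"y":0,"z":0,"wx":0,"wy":0,"wz":0},{"gripper":0,"x":0,"y":0,"z":0,"wx":0,"wy":0,"wz":0},{"gripper":0,"x":0,"y":0,"z":0,"wx":0,"wy":0,"wz":0},{"gripper":0,"x":0,"y":0,"z":0,"wx":0,"wy":0,"wz":0},{"gripper":0,"x":0,"y":0,"z":-3,"wx":0,"wy":0,"wz":0},{"gripper":0,"x":0,"y":0,"z":-3,"wx":0,"wy":0,"wz":0},{"gripper":0,"x":0,"y":0,"z":0,"wx":0,"wy":0,"wz":0},{"gripper":0,"x":0,"y":0,"z":0,"wx":0,"wy":0,"wz":0}]'
python3 - <<'E'
from h import *
im,P,V=snap("w6"); s=robot.get_state(); print(s['clock'],s['q'],s['tool_pos'])
t=s['tool_pos']
m=(abs(P[...,2]-(t[2]+.026))<.005)&(np.hypot(P[...,0]-t[0],P[...,1]-t[1])<.025);m[:, :286]=0;m[:,354:]=0
p=P[m]; r=rect(p); print(len(p),r,p[:,2].mean())
E
```

```text
clock: 9.52
tool_pos: [0.6084, 0.0708, 0.0773]
tcp_rot: [0.0, 0.922, 0.388, 0.0]
clock: 10.18
tool_pos: [0.6085, 0.0708, 0.0773]
tcp_rot: [0.0, 0.995, 0.101, 0.0]
clock: 10.85
tool_pos: [0.6093, 0.0708, 0.1388]
tcp_rot: [0.0, 0.995, 0.099, 0.002]
wrist_force: [-0.0, 0.9, -1.4]
opening: 0.029
grip_force: 59.9
10.9 [ 0.0399  0.5669  1.5653 -0.      1.0089  1.4129] [0.6084 0.0708 0.1374]
3922 ((0.6093065142631531, 0.07262089848518372), (0.030626336112618446, 0.029980655759572983), 11.65041446685791) 0.16390724906345588
```

View pics/w6.png

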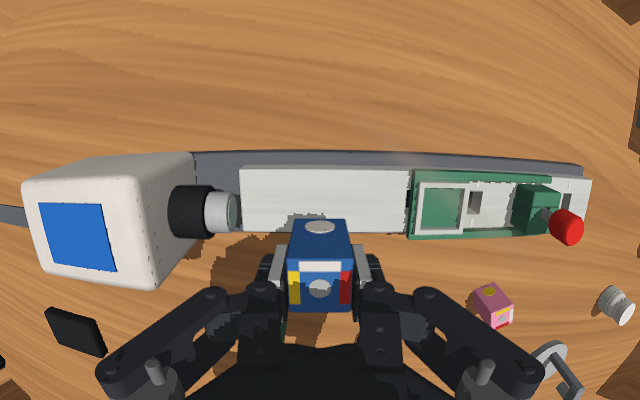

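Yellow faces the lens (left) and the casting is square. I'll measure the nest (440,208) again from this side, relative to the held casting.

```bash
cat > m6.py <<'E'
from m import *
near=np.hypot(P[...,0]-.628,P[...,1]+.025)
wl=P[(near<.034)&(abs(P[...,2]-.058)<.0025)]; print("nest walls",len(wl),rect(wl),wl[:,2].mean())
fl=P[(near<.014)]; print("floor z",np.median(fl[:,2]))
r=(abs(P[...,2]-.04)<.003)&(S<50)&(Vv>110)&(P[...,0]>.55)&(P[...,0]<.75)&win(235,150,600,240); print("rail",rect(P[r]))
q=P[((H<8)|(H>172))&(S>150)&(np.hypot(P[...,0]-.646,P[...,1]+.123)<.03)]; t=q[abs(q[:,2]-.115)<.004];print("knob",len(t),rect(t),t[:,2].mean())
E
python3 m6.py w6
```

```text
nest walls 1003 ((0.6280279755592346, -0.024994440376758575), (0.045597225427627563, 0.045226868242025375), 11.635990142822266) 0.057599284513820286
floor z 0.05181449872689883
rail ((0.6329151391983032, -0.041305333375930786), (0.056349772959947586, 0.3656623363494873), 11.500834465026855)
knob 505 ((0.6470944881439209, -0.12115181982517242), (0.024394074454903603, 0.02337982878088951), 41.30222702026367) 0.11433977478415372
```

```bash
python3 -m pendant '[{"gripper":0,"x":0,"y":0,"z":0,"wx":0,"wy":0,"wz":0.6},{"gripper":0,"x":0,"y":3.3,"z":0,"wx":0,"wy":0,"wz":0},{"gripper":0,"x":0,"y":3.3,"z":0,"wx":0,"wy":0,"wz":0},{"gripper":0,"x":0,"y":3.3,"z":0,"wx":0,"wy":0,"wz":0},{"gripper":0,"x":0,"y":0,"z":2.5,"wx":0,"wy":0,"wz":0},{"gripper":0,"x":0,"y":0,"z":1.5,"wx":0,"wy":0,"wz":0},{"gripper":0,"x":0,"y":0,"z":0,"wx":0,"wy":0,"wz":0},{"gripper":0,"x":0,"y":0,"z":0,"wx":0,"wy":0,"wz":0}]'
python3 -m pendant '[{"gripper":0,"x":0,"y":0,"z":0,"wx":0,"wy":0,"wz":0},{"gripper":0,"x":0,"y":0,"z":0,"wx":0,"wy":0,"wz":0}]'|head -2
cat > held.py <<'E'
from h import *
import sys
im,P,V=snap(sys.argv[1]); s=robot.get_state(); t=s['tool_pos']; print(s['clock'],t,s['tcp_rot'],s['wrist_force'])
m=(abs(P[...,2]-(t[2]+.026))<.005)&(np.hypot(P[...,0]-t[0],P[...,1]-t[1])<.025);m[:, :286]=0;m[:,354:]=0
p=P[m]; r=rect(p); print(len(p),r,p[:,2].mean())
E
python3 held.py w7; python3 m6.py w7
```

```text
clock: 11.57
tool_pos: [0.626, -0.0263, 0.096]
tcp_rot: [-0.0, 0.996, 0.093, -0.001]
wrist_force: [-0.9, -0.2, -0.3]
opening: 0.0291
grip_force: 59.9
clock: 11.73
tool_pos: [0.6273, -0.0262, 0.0982]
11.7833 [ 0.6273 -0.0262  0.0982] [0.0002 0.9956 0.0936 0.0007] [ 0.462  -1.3329 -2.1885]
3829 ((0.6273409724235535, -0.024302124977111816), (0.030990444123744965, 0.02969130128622055), 10.738302230834961) 0.1234881169276769
nest walls 1022 ((0.6340314149856567, -0.02379177138209343), (0.03389209136366844, 0.04416649416089058), 10.785776138305664) 0.05754846976594149
floor z 0.1728879486186699
rail ((0.6462680697441101, -0.09205225110054016), (0.05099554359912872, 0.2635575234889984), 9.400274276733398)
knob 1211 ((0.6479697823524475, -0.12182320654392242), (0.023645849898457527, 0.025242483243346214), 19.540084838867188) 0.11434963289193464
```

```bash
python3 -m pendant '[{"gripper":0,"x":0.06,"y":0.08,"z":0,"wx":0,"wy":0,"wz":0},{"gripper":0,"x":0,"y":0,"z":0.8,"wx":0,"wy":0,"wz":0},{"gripper":0,"x":0,"y":0,"z":0.7,"wx":0,"wy":0,"wz":0},{"gripper":0,"x":0,"y":0,"z":0.6,"wx":0,"wy":0,"wz":0},{"gripper":0,"x":0,"y":0,"z":0,"wx":0,"wy":0,"wz":0},{"gripper":0,"x":0,"y":0,"z":0,"wx":0,"wy":0,"wz":0},{"gripper":0,"x":0,"y":0,"z":0,"wx":0,"wy":0,"wz":0},{"gripper":0,"x":0,"y":0,"z":0,"wx":0,"wy":0,"wz":0}]'
python3 held.py w8
```

```text
clock: 12.45
tool_pos: [0.6279, -0.0272, 0.0763]
tcp_rot: [0.0, 0.996, 0.093, 0.0]
wrist_force: [0.1, -0.5, 4.6]
opening: 0.0286
grip_force: 61.1
12.5 [ 0.6279 -0.0273  0.0763] [0.0001 0.9956 0.0933 0.0004] [ 0.1785 -0.7224  3.2326]
3866 ((0.6275962591171265, -0.025441378355026245), (0.03139503300189972, 0.02963823825120926), 10.651989936828613) 0.10181241031584147
```

Bottom is at 0.052 with light contact, so the casting is on the nest floor. Releasing and rising.

```bash
python3 -m pendant '[{"gripper":5.6,"x":0,"y":0,"z":0,"wx":0,"wy":0,"wz":0},{"gripper":5.6,"x":0,"y":0,"z":0,"wx":0,"wy":0,"wz":0},{"gripper":5.6,"x":0,"y":0,"z":0,"wx":0,"wy":0,"wz":0},{"gripper":5.6,"x":0,"y":0,"z":-0.5,"wx":0,"wy":0,"wz":0},{"gripper":5.6,"x":0,"y":0,"z":-2,"wx":0,"wy":0,"wz":0},{"gripper":5.6,"x":0,"y":0,"z":-4,"wx":0,"wy":0,"wz":0},{"gripper":5.6,"x":0,"y":0,"z":-4,"wx":0,"wy":0,"wz":0},{"gripper":5.6,"x":0,"y":0,"z":-2,"wx":0,"wy":0,"wz":0}]'
python3 -m pendant '[{"gripper":5.6,"x":0,"y":0,"z":0,"wx":0,"wy":0,"wz":0},{"gripper":5.6,"x":0,"y":0,"z":0,"wx":0,"wy":0,"wz":0}]'
python3 - <<'E'
from h import *
im,P,V=snap("w9")
m=(abs(P[...,2]-.102)<.004)&(np.hypot(P[...,0]-.628,P[...,1]+.025)<.024); p=P[m]; print("casting",len(p),rect(p),p[:,2].mean())
import subprocess,sys
E
python3 m6.py w9
```

```text
clock: 13.17
tool_pos: [0.6288, -0.0272, 0.2064]
tcp_rot: [0.001, 0.996, 0.093, 0.003]
wrist_force: [0.5, -0.6, 0.4]
opening: 0.0561
grip_force: 0.0
clock: 13.33
tool_pos: [0.6279, -0.0271, 0.2026]
tcp_rot: [0.0, 0.996, 0.093, 0.001]
wrist_force: [-0.1, -0.3, -0.1]
opening: 0.056
grip_force: 0.0
casting 1251 ((0.6272543668746948, -0.025670958682894707), (0.029621046036481857, 0.029587894678115845), 10.63114070892334) 0.10177564884514202
nest walls 624 ((0.628502607345581, -0.025410793721675873), (0.04435281455516815, 0.044132549315690994), 10.710607528686523) 0.057730632960729014
floor z 0.2854766790151565
rail ((0.6392954587936401, -0.07915036380290985), (0.05495036393404007, 0.29025161266326904), 11.049097061157227)
knob 608 ((0.6475987434387207, -0.12219861894845963), (0.024532988667488098, 0.023797834292054176), 61.808509826660156) 0.11450359265256704
```

View pics/w9.png

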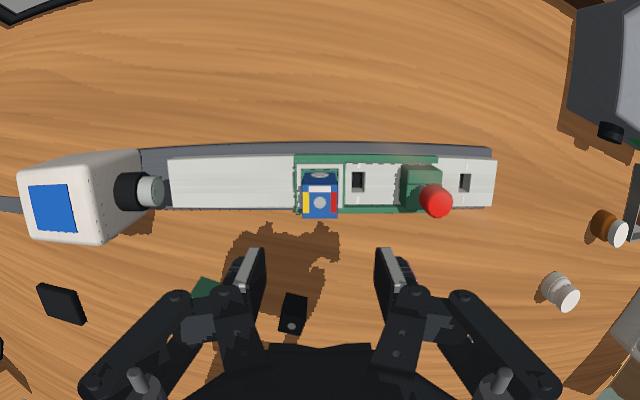

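Casting stands in the nest within about 1.3 mm. Next, the knob at (437,202), measured at (0.647, -0.122) with its top at 0.1145, which matches the expected 0.115.

```bash
python3 -m pendant '[{"gripper":5.6,"x":0,"y":3.3,"z":0,"wx":0,"wy":0,"wz":0},{"gripper":5.6,"x":0,"y":3.3,"z":0,"wx":0,"wy":0,"wz":0},{"gripper":5.6,"x":0,"y":3.3,"z":0,"wx":0,"wy":0,"wz":0},{"gripper":5.6,"x":0,"y":0,"z":3,"wx":0,"wy":0,"wz":0},{"gripper":5.6,"x":0,"y":0,"z":3,"wx":0,"wy":0,"wz":0},{"gripper":5.6,"x":0,"y":0,"z":0,"wx":0,"wy":0,"wz":0},{"gripper":5.6,"x":0,"y":0,"z":0,"wx":0,"wy":0,"wz":0}]' |head -3
python3 -m pendant '[{"gripper":5.6,"x":0,"y":0,"z":3,"wx":0,"wy":0,"wz":0},{"gripper":5.6,"x":0,"y":0,"z":2,"wx":0,"wy":0,"wz":0},{"gripper":5.6,"x":0,"y":0,"z":0.9,"wx":0,"wy":0,"wz":0},{"gripper":5.6,"x":0,"y":0,"z":0,"wx":0,"wy":0,"wz":0},{"gripper":5.6,"x":0,"y":0,"z":0,"wx":0,"wy":0,"wz":0},{"gripper":5.6,"x":0,"y":0,"z":0,"wx":0,"wy":0,"wz":0}]'
python3 - <<'E'
from h import *
im,P,V=snap("w10")
H,S,Vv=cv2.split(cv2.cvtColor(im,cv2.COLOR_BGR2HSV))
q=P[((H<8)|(H>172))&(S>150)&(np.hypot(P[...,0]-.646,P[...,1]+.123)<.03)]; t=q[abs(q[:,2]-.115)<.004];print("knob",len(t),rect(t),t[:,2].mean())
E
```

```text
clock: 13.97
tool_pos: [0.6447, -0.124, 0.1392]
tcp_rot: [-0.001, 0.996, 0.093, -0.002]
clock: 14.47
tool_pos: [0.647, -0.1245, 0.0843]
tcp_rot: [0.0, 0.996, 0.093, 0.001]
wrist_force: [0.0, 0.3, 0.4]
opening: 0.0556
grip_force: 0.0
knob 2164 ((0.6484864354133606, -0.12316037714481354), (0.024093782529234886, 0.0249676201492548), 6.817081928253174) 0.11430680558794735
```

Well centred on the knob. Closing.

```bash
python3 -m pendant '[{"gripper":0,"x":0.1,"y":0,"z":0,"wx":0,"wy":0,"wz":0},{"gripper":0,"x":0,"y":0,"z":0,"wx":0,"wy":0,"wz":0},{"gripper":0,"x":0,"y":0,"z":0,"wx":0,"wy":0,"wz":0},{"gripper":0,"x":0,"y":0,"z":0,"wx":0,"wy":0,"wz":0},{"gripper":0,"x":0,"y":0,"z":0,"wx":0,"wy":0,"wz":0},{"gripper":0,"x":0,"y":0,"z":0,"wx":0,"wy":0,"wz":0}]'
python3 - <<'E'
from h import *
im,P,V=snap("w11")
H,S,Vv=cv2.split(cv2.cvtColor(im,cv2.COLOR_BGR2HSV))
q=P[((H<8)|(H>172))&(S>150)&(np.hypot(P[...,0]-.646,P[...,1]+.123)<.03)]; t=q[abs(q[:,2]-.115)<.01];print("knob",len(t),rect(t),np.percentile(t[:,2],[10,50,90]))
E
```

```text
clock: 15.02
tool_pos: [0.6473, -0.1243, 0.0825]
tcp_rot: [0.0, 0.996, 0.093, 0.0]
wrist_force: [2.9, -0.7, 0.4]
opening: 0.0243
grip_force: 58.7
knob 2463 ((0.6484099626541138, -0.12224861979484558), (0.02456238865852356, 0.02419634349644184), 8.863825798034668) [0.1093 0.1134 0.1143]
```

```bash
python3 -m pendant '[{"gripper":0,"x":0,"y":0,"z":-0.5,"wx":0,"wy":0,"wz":0},{"gripper":0,"x":0,"y":0,"z":-0.5,"wx":0,"wy":0,"wz":0},{"gripper":0,"x":0,"y":0,"z":-0.5,"wx":0,"wy":0,"wz":0},{"gripper":0,"x":0,"y":0,"z":0,"wx":0,"wy":0,"wz":0},{"gripper":0,"x":0,"y":0,"z":0,"wx":0,"wy":0,"wz":0},{"gripper":0,"x":0,"y":0,"z":0,"wx":0,"wy":0,"wz":0}]'
cat > k.py <<'E'
from h import *
import sys
im,P,V=snap(sys.argv[1]); t0=robot.get_state()['tool_pos']
H,S,Vv=cv2.split(cv2.cvtColor(im,cv2.COLOR_BGR2HSV))
q=P[((H<8)|(H>172))&(S>150)&(np.hypot(P[...,0]-t0[0],P[...,1]-t0[1])<.03)]; q=q[q[:,2]<.15];t=q[q[:,2]>np.percentile(q[:,2],50)-.004];print(robot.get_state()['clock'],t0,"knob",len(t),rect(t),np.percentile(t[:,2],[10,50,90]))
o=np.array([.6357,-.0643]);a=np.radians(10.8);yd=np.array([-np.sin(a),np.cos(a)]);xd=np.array([np.cos(a),np.sin(a)])
e=np.array(rect(t)[0])-o; print("knob local",e@xd,e@yd)
n=np.array([.628,-.025])+float(sys.argv[2])*yd
m=(abs(P[...,2]-.102)<.004)&(np.hypot(P[...,0]-n[0],P[...,1]-n[1])<.026)&~((H<8)&(S>200)&(Vv>250)); p=P[m]
if len(p): e=np.array(rect(p)[0])-o; print("casting",len(p),rect(p),p[:,2].mean(),"local",e@xd,e@yd)
m=(abs(P[...,2]-.058)<.0025)&(np.hypot(P[...,0]-n[0],P[...,1]-n[1])<.036); p=P[m]
if len(p): e=np.array(rect(p)[0])-o; print("nest",len(p),rect(p),"local",e@xd,e@yd)
E
python3 k.py w12 0
```

```text
clock: 15.57
tool_pos: [0.6471, -0.1241, 0.0968]
tcp_rot: [-0.0, 0.996, 0.093, 0.0]
wrist_force: [7.8, 0.5, -7.5]
opening: 0.024
grip_force: 59.3
15.6167 [ 0.6471 -0.1241  0.0967] knob 2230 ((0.6482645869255066, -0.12204716354608536), (0.024791041389107704, 0.024128898978233337), 9.565693855285645) [0.1256 0.1277 0.1285]
knob local 0.0015212941287351452 -0.05907867133239217
casting 2093 ((0.6272076368331909, -0.02491629868745804), (0.030865371227264404, 0.030655696988105774), 10.58448600769043) 0.10152683961206155 local -0.0009621703421188754 0.04027741785995277
nest 1049 ((0.6285179853439331, -0.024134613573551178), (0.04465290158987045, 0.04605410248041153), 10.094521522521973) local 0.0004714414782304589 0.04079972235491956
```

```bash
python3 -m pendant '[{"gripper":0,"x":0.1,"y":-0.5,"z":0,"wx":0,"wy":0,"wz":0},{"gripper":0,"x":0,"y":-1,"z":0,"wx":0,"wy":0,"wz":0},{"gripper":0,"x":0,"y":-1,"z":0,"wx":0,"wy":0,"wz":0},{"gripper":0,"x":0,"y":-1,"z":0,"wx":0,"wy":0,"wz":0},{"gripper":0,"x":0,"y":-1,"z":0,"wx":0,"wy":0,"wz":0},{"gripper":0,"x":0,"y":-1,"z":0,"wx":0,"wy":0,"wz":0},{"gripper":0,"x":0,"y":-0.5,"z":0,"wx":0,"wy":0,"wz":0},{"gripper":0,"x":0,"y":0,"z":0,"wx":0,"wy":0,"wz":0}]' >/dev/null
python3 -m pendant '[{"gripper":0,"x":0,"y":0,"z":0,"wx":0,"wy":0,"wz":0},{"gripper":0,"x":0,"y":0,"z":0,"wx":0,"wy":0,"wz":0},{"gripper":0,"x":0,"y":0,"z":0,"wx":0,"wy":0,"wz":0}]'
python3 k.py w13 .06
```

```text
clock: 16.53
tool_pos: [0.6362, -0.0653, 0.0969]
tcp_rot: [-0.0, 0.996, 0.093, -0.001]
wrist_force: [-5.0, 0.3, -8.0]
opening: 0.0241
grip_force: 59.5
16.5833 [ 0.6362 -0.0653  0.0969] knob 2215 ((0.636931300163269, -0.06325861066579819), (0.02475854381918907, 0.02403493970632553), 11.212553024291992) [0.1258 0.1279 0.1287]
knob local 0.0014046273546375794 0.0007922208227883117
casting 2058 ((0.6160069704055786, 0.03411347419023514), (0.03064483404159546, 0.03067244216799736), 10.483692169189453) 0.10155158080153917 local -0.0009033657321083883 0.1003604067705631
nest 1067 ((0.617099940776825, 0.03470083326101303), (0.04517672583460808, 0.045233216136693954), 10.772589683532715) local 0.00028030524380730205 0.10073255987242069
```

```bash
python3 -m pendant '[{"gripper":0,"x":-0.05,"y":0,"z":0.4,"wx":0,"wy":0,"wz":0},{"gripper":0,"x":0,"y":0,"z":0.5,"wx":0,"wy":0,"wz":0},{"gripper":0,"x":0,"y":0,"z":0.5,"wx":0,"wy":0,"wz":0},{"gripper":0,"x":0,"y":0,"z":0.2,"wx":0,"wy":0,"wz":0},{"gripper":0,"x":0,"y":0,"z":0.2,"wx":0,"wy":0,"wz":0},{"gripper":0,"x":0,"y":0,"z":0,"wx":0,"wy":0,"wz":0},{"gripper":0,"x":0,"y":0,"z":0,"wx":0,"wy":0,"wz":0},{"gripper":0,"x":0,"y":0,"z":0,"wx":0,"wy":0,"wz":0}]'
python3 k.py w14 .06
```

```text
clock: 17.25
tool_pos: [0.6364, -0.0657, 0.08]
tcp_rot: [0.0, 0.996, 0.093, 0.0]
wrist_force: [-8.2, 0.5, 0.5]
opening: 0.0242
grip_force: 60.5
17.3 [ 0.6364 -0.0656  0.08  ] knob 2212 ((0.6370888948440552, -0.0636540949344635), (0.02427474968135357, 0.024142546579241753), 9.633098602294922) [0.1089 0.111  0.1118]
knob local 0.0014853242381959746 0.0003742113693571914
casting 2278 ((0.6160047054290771, 0.033674947917461395), (0.031200215220451355, 0.030844472348690033), 9.749470710754395) 0.10150663814903334 local -0.0009877622191216994 0.09993007241798223
nest 1206 ((0.616908073425293, 0.03398606553673744), (0.045475978404283524, 0.045059528201818466), 10.967144012451172) local -4.209772523185191e-05 0.10006640500618856
```

```bash
python3 -m pendant '[{"gripper":0,"x":-0.1,"y":0,"z":0.15,"wx":0,"wy":0,"wz":0},{"gripper":0,"x":0,"y":0,"z":0.15,"wx":0,"wy":0,"wz":0},{"gripper":0,"x":0,"y":0,"z":0,"wx":0,"wy":0,"wz":0},{"gripper":0,"x":0,"y":0,"z":0,"wx":0,"wy":0,"wz":0},{"gripper":0,"x":0,"y":0,"z":0,"wx":0,"wy":0,"wz":0}]'
python3 k.py w15 .06
```

```text
clock: 17.72
tool_pos: [0.6365, -0.066, 0.0783]
tcp_rot: [0.001, 0.996, 0.093, 0.001]
wrist_force: [-7.0, -0.9, 13.5]
opening: 0.024
grip_force: 61.5
17.7667 [ 0.6365 -0.066   0.0783] knob 2223 ((0.6370584964752197, -0.06396126002073288), (0.024470254778862, 0.02412770316004753), 9.81214714050293) [0.1073 0.1094 0.1103]
knob local 0.0013979073103859707 7.818310755945115e-05
casting 2308 ((0.6160808205604553, 0.03339150547981262), (0.030906151980161667, 0.030796701088547707), 11.19014835357666) 0.10148164954080546 local -0.0009661071125573908 0.09963738797178688
nest 1243 ((0.6172053217887878, 0.03383630886673927), (0.045128170400857925, 0.04531003162264824), 11.489765167236328) local 0.00022182395083689414 0.09986360214942766
```

The knob top is at 0.110, which is fully home, with 13.5 N down. Letting it settle once more, then handing in.

```bash
python3 -m pendant '[{"gripper":0,"x":0,"y":0,"z":0,"wx":0,"wy":0,"wz":0},{"gripper":0,"x":0,"y":0,"z":0,"wx":0,"wy":0,"wz":0},{"gripper":0,"x":0,"y":0,"z":0,"wx":0,"wy":0,"wz":0},{"gripper":0,"x":0,"y":0,"z":0,"wx":0,"wy":0,"wz":0}]' && python3 -c "
from plant import robot; print(robot.sign_off())"
```

```text
clock: 18.1
tool_pos: [0.6365, -0.066, 0.0784]
tcp_rot: [0.001, 0.996, 0.093, 0.002]
wrist_force: [-6.8, -0.0, 12.4]
opening: 0.0236
grip_force: 61.5
the job is handed in; nothing more can be done
None
```

I showed the red, white and yellow marks to the lens, stood the blue casting in the nest, moved the carriage to the next hole, and handed in at 18.1 s holding the knob fully home with about 12 N down; the hand-in returned no verdict.

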